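Make up the lunch and breakfast table caddies

TASK

Make up the two table caddies from the things on the counter: the long three-compartment caddy, for lunch, gets one salt shaker, the pepper mill and the oil bottle, and the short two-compartment caddy, for breakfast, gets the other salt shaker and the honey jar, each standing upright in a compartment of its own. Set things down rather than letting them drop, and leave the measuring cup and the mortar standing where they are.

Things in the scene. Friction and masses are not known exactly. Their poses are not given: they have to be found in the camera images.
- salt_a: Salt shaker, plain white ceramic cylinder 46 mm in diameter with a domed top, 85 mm tall, straight sided from 0 to 70 mm above its base; about 160 g. One of two alike, interchangeable. Origin at the centre of its underside, z up.
- salt_b: Salt shaker, plain white ceramic cylinder 46 mm in diameter with a domed top, 85 mm tall, straight sided from 0 to 70 mm above its base; about 160 g. One of two alike, interchangeable. Origin at the centre of its underside, z up.
- pepper_mill: Turned dark wood pepper mill, 140 mm tall, base 54 mm in diameter, narrow waist, its head a straight cylinder 42 mm in diameter from 87 to 120 mm above the base, small steel knob on top; about 200 g. Origin at the centre of its underside, z up.
- oil_bottle: Small green glass oil bottle with a cork, 130 mm tall: body 54 mm in diameter up to 62 mm, sloping shoulder, straight neck 28 mm in diameter from 90 to 116 mm above the base, cork 24 mm in diameter above; about 220 g. Origin at the centre of its underside, z up.
- honey_jar: Squat amber glass honey jar with a flat steel lid, 84 mm tall: glass 56 mm in diameter, straight sided from 0 to 66 mm above the base, lid 54 mm in diameter from 70 to 84 mm; about 250 g. Origin at the centre of its underside, z up.
- long_caddy: Long wooden table caddy, open on top, a row of three square compartments; 246 mm long, 84 mm wide, fixed to the counter. Compartments 74 mm by 72 mm inside, centres at x = -80, 0 and +80 mm (y = 0). Origin at the centre of its underside; x runs along the row of compartments, z up. Floor 8 mm above the origin plane, side walls and dividers 6 mm thick and 38 mm high (above the counter), end boards with hand slots 70 mm high.
- short_caddy: Short wooden table caddy, open on top, a row of two square compartments; 166 mm long, 84 mm wide, fixed to the counter. Compartments 74 mm by 72 mm inside, centres at x = -40 and +40 mm (y = 0). Origin at the centre of its underside; x runs along the row of compartments, z up. Floor 8 mm above the origin plane, side walls and dividers 6 mm thick and 38 mm high (above the counter), end boards with hand slots 70 mm high.
- measuring_cup: Bystander: green plastic measuring cup, 72 mm across the mouth, 70 mm tall, loop handle reaching 58 mm from the axis towards +y, small spout at -y. Loose and light (100 g). Origin at the centre of its underside.
- mortar: Bystander: beech wood mortar, 90 mm across the mouth, 80 mm tall, loose. Origin at the centre of its underside.
There are look-alikes about, which are no part of the job. What is shaped like the salt_b but pink or yellow is not meant.

How it is judged:
By the outcome, as a careful person would: the job done as asked, in the order asked, and still so for the second after the job is handed in, with the robot touching nothing.
It also fails if it takes over 120 s, if anything falls off the work surface, if the arm or the gripper's body presses on something with over 40 N, if the wrist force passes 120 N, or if a joint passes its speed limit or range.

ROBOT

A 7-joint arm with a two-finger parallel gripper is mounted at the origin on the work surface. World frame = base frame: x ahead of the robot, y to its left, z up, the work surface at z = 0. Lengths are in m, angles in rad, forces in N, time in s.
With the tool pointing down it reaches from about 0.4 to 0.85 m from the base axis. Payload 4.5 kg.
Tool frame: the origin (TCP) lies midway between the tips of the shut fingers; the grasp point (between the pads) lies 19 mm behind it; z points along the fingers, y is the direction in which the jaws open and shut (so a half turn about z gives the same grasp; the last joint's range is limited). The gripper opens to 88 mm and grips with 3 to 60 N. Pads are 18 mm wide; open, the fingers measure 123 mm over their backs; the gripper's body (75 mm by 187 mm) begins 45 mm behind the grasp point.
Start: joints at [-1.184, 0.689, -0.195, 1.565, 0.157, 0.902, -0.215], TCP at [0.216, 0.587, 0.204] pointing down, gripper open.
Joint ranges: [-3.01, 3.01], [-0.46, 2.08], [-1.47, 1.51], [0.13, 2.56], [-1, 4.14], [0.04, 2.09], [-2.66, 2.66]. Speed limits (rad/s): [2.57, 2.57, 3.14, 3.14, 3.14, 3.14, 3.14].

INTERFACE

Orientations are given as [roll, pitch, yaw] about the fixed x, y, z axes, in that order (R = Rz(yaw) Ry(pitch) Rx(roll)).
In Python, from bench import manip gives the robot as it stands. Calls block until the motion is done:
- manip.move_to(position, orientation): joint-space move of the TCP to a pose.
- manip.servo_line(position, rotation=None, rate=0.15): straight line of the TCP; rotation=None keeps the orientation; rate is the mean speed in m/s.
- manip.goto_joints(angles): joint-space move.
- manip.open_gripper() and manip.grasp(grasp_force=None): open the fingers fully, or close them until they stop; grasp_force is the grip in N (None keeps the last).
- manip.pause(seconds).
- manip.ik(position, orientation): joint angles nearest the present ones, or None.
- manip.read_state(): the state.
- manip.get_image(name): name is "side" or "top" or "wrist"; returns a dict with "color" (480x640x3 uint8, red, green, blue), "fx", "fy", "cx", "cy" (pixels), "k1" (the pictures are not rectified: a ray, as slopes to the right and down, at radius r is drawn at 1 + k1 r^2 times it, then the intrinsics apply), "R" (3x3) and "t" (3): a world point X has camera coordinates R X + t. Camera axes: x right, y down, z forward; pixel columns grow to the right and rows downward; lengths in m; the calibration is good to about 2 mm. A picture is of the moment at which its call begins. There is no depth.
A pose or a line that the arm cannot do raises manip.MotionError and nothing moves.
- manip.close_job(): hands the job in, once; it reports no verdict.
Trained networks look in a picture, given as the dict that the camera call returned (one of the last four; its "shot" number tells which), for a name from the list of things; names that differ only in an ending like _2 or _b are one class to them, and where a whole thing is asked for, a point or a joint stands for the part that bears it (a point fixed in the world has none). Each returns a list of dicts, best first, with "confidence" (0 to 1); they miss things now and then, are a little off and sometimes report something else, mostly with a low value. They report only what shows in the picture. A call takes as long as a camera call. They do not tell look-alikes from the thing itself.
- manip.silhouettes(label, picture): "pixels" (480x640 bool, what is visible of it).
- manip.tip_of(label, picture): "at" ([x, y, z] in m, in world coordinates, good to about 4 mm: a listed point, or the origin of a listed thing).
The state is a dict: "clock": time; "joints": joint angles; "qvel": joint speeds; "joint_efforts": joint torques, N m; "eef_pos": TCP position; "orientation": TCP orientation; "force": force on the tool from outside, world axes, zero at the start; "moment": the same for the moment, N m; "gripper_width": finger opening in m.
Only numpy, scipy, OpenCV 4.12 (cv2) and the standard library are available. Lean on these libraries where they do the work, as an engineer would, in place of code of your own. Each camera call takes 0.05 s, during which the arm holds its last target.

## Working session

There is one attempt and no reset: what is moved stays moved. The work goes in short steps, each a Python script; the robot and the scene stay as the last script left them, time stands still between calls to the robot, and variables do not carry over. Pictures are saved under pics/ and viewed, and the job is handed in when it is done.

```bash
mkdir -p pics; ls
python3 - <<'E'
from bench import manip
import cv2
print(manip.read_state())
for n in ("side","top","wrist"):
    p=manip.get_image(n); cv2.imwrite(f"pics/{n}0.png",p["color"][:,:,::-1])
    print(n,p["fx"],p["fy"],p["cx"],p["cy"],p["k1"],p["R"],p["t"])
    if n!="wrist":
        for l in ["salt_a","pepper_mill","oil_bottle","honey_jar","long_caddy","short_caddy","measuring_cup","mortar"]:
            for d in manip.tip_of(l,p): print(n,l,d["at"],d["confidence"])
E
```

```text
pics
{'clock': 0.0, 'joints': array([-1.18419465,  0.68997704, -0.1945014 ,  1.56632354,  0.15729825,
        0.90247179, -0.21507625]), 'qvel': array([-0.00036914, -0.00210476, -0.00153484, -0.00057027,  0.00081232,
       -0.00082282,  0.00221218]), 'joint_efforts': array([ 7.13092759e-04, -5.27567053e+01, -1.26734544e+00, -1.53426379e+01,
       -5.27987466e-02,  6.50650560e-03,  1.67396320e-04]), 'eef_pos': array([0.21577654, 0.58585027, 0.20311954]), 'orientation': array([-3.13980807e+00,  1.32608654e-04,  2.78888593e+00]), 'force': array([-0.29795735,  0.14935761, -0.10366394]), 'moment': array([ 0.00132723,  0.00529135, -0.05158983]), 'gripper_width': 0.08781998156960903}
side 467.9494144877471 467.9494144877471 319.53646598590245 244.4863826651329 -0.09476322710042828 [[-9.55577842e-01 -2.94738846e-01  2.79772217e-05]
 [-2.19352094e-01  7.11101757e-01 -6.67996220e-01]
 [ 1.96864541e-01 -6.38328523e-01 -7.44164665e-01]] [0.55270743 0.14659079 0.79897215]
side salt_a [0.6951, 0.1752, -0.0026] 0.9
side salt_a [0.4557, 0.1838, 0.0047] 0.85
side salt_a [0.6668, -0.1848, 0.0003] 0.
[... 915 characters left out ...]
76
top salt_a [0.4562, 0.188, 0.0032] 0.74
top salt_a [0.6684, -0.1798, -0.0016] 0.65
top pepper_mill [0.45, 0.0702, 0.003] 0.67
top oil_bottle [0.7046, 0.0788, -0.0021] 0.9
top honey_jar [0.4572, -0.0988, -0.0058] 0.9
top short_caddy [0.5246, 0.3242, -0.0028] 0.82
top short_caddy [0.5709, -0.0123, -0.0008] 0.47
top measuring_cup [0.6842, -0.0758, 0.0037] 0.59
top mortar [0.5565, -0.1695, -0.0015] 0.85
wrist 417.37313571489017 417.37313571489017 314.8429377074681 243.97081470038486 -0.041152387142659584 [[ 3.45927346e-01  9.38261103e-01  6.11619227e-04]
 [ 9.04250719e-01 -3.33561840e-01  2.66584200e-01]
 [ 2.50329598e-01 -9.16657078e-02 -9.63811439e-01]] [-0.62558296 -0.0360976   0.38900603]
```

View pics/top0.png

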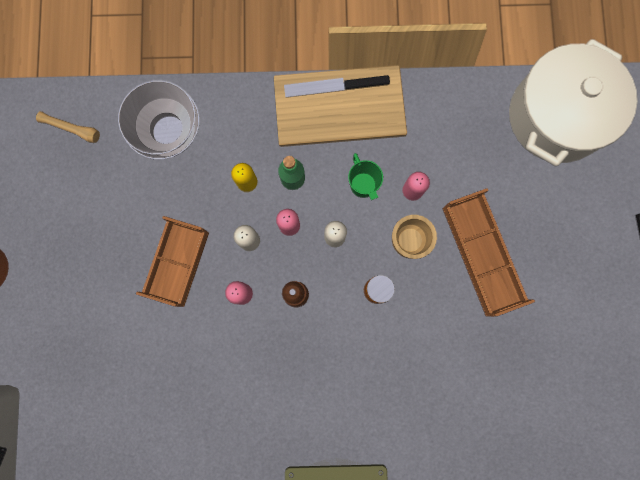

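View pics/side0.png

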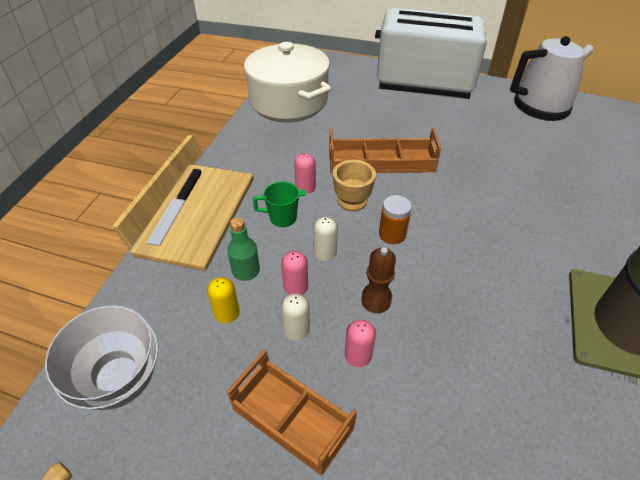

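Candidates, top picture:
- **White shakers (salt):** (246,237) and (335,234).
- **Look-alikes, not meant:** pink at (288,221), (238,292) and (417,185), yellow at (244,176).
- **The rest:** oil (291,172), mill (294,293), honey (380,289). The short caddy is at (174,262) and the long one at (488,253).

The networks can't tell colours apart, so I choose the white ones. Next I'll refine the poses by fitting silhouettes and check the two salts in crops.

```bash
cat > h.py <<'E'
from bench import manip
import numpy as np, cv2
from scipy.optimize import minimize
def proj(p,X):
    c=np.asarray(X)@np.array(p["R"]).T+np.array(p["t"]); s=c[:,:2]/c[:,2:]
    s=s*(1+p["k1"]*(s**2).sum(1,keepdims=True))
    return s*[p["fx"],p["fy"]]+[p["cx"],p["cy"]]
P={"salt_a":[(0,23),(70,23),(80,16),(85,5)],"pepper_mill":None,"honey_jar":[(0,28),(66,28),(70,27),(84,27)],
"oil_bottle":[(0,27),(62,27),(90,14),(116,14),(117,12),(130,12)]}
def rings(prof):
    a=np.linspace(0,2*np.pi,40,endpoint=False)
    return [np.c_[r*np.cos(a),r*np.sin(a),0*a+h]/1000 for h,r in prof]
def box(x0,x1,y0,y1,z0,z1):
    return np.array([[x,y,z] for x in(x0,x1) for y in(y0,y1) for z in(z0,z1)])/1000.
def parts(label):
    if "caddy" in label:
        L=123 if "long" in label else 83
        return [box(-L,L,-42,42,0,38),box(-L,-L+6,-42,42,0,70),box(L-6,L,-42,42,0,70)]
    if label=="pepper_mill": prof=[(0,27),(30,24),(55,14),(80,18),(87,21),(120,21),(128,12),(140,6)]
    else: prof=P[label]
    r=rings(prof); return [np.vstack(r[i:i+2]) for i in range(len(r)-1)]
SC=4
def mask(p,label,q,roi):
    x0,y0,x1,y1=roi; m=np.zeros(((y1-y0)*SC,(x1-x0)*SC),np.uint8)
    c,s=np.cos(q[2]),np.sin(q[2]); R=np.array([[c,-s,0],[s,c,0],[0,0,1]])
    for B in parts(label):
        uv=(proj(p,B@R.T+[q[0],q[1],0])-[x0,y0]+.5)*SC
        cv2.fillConvexPoly(m,cv2.convexHull(np.round(uv*16).astype(np.int32)),1,shift=4)
    return m
def fit(label,views,q0):
    """views: [(picture,bool mask)]"""
    data=[]
    for p,M in views:
        ys,xs=np.where(M); roi=(max(xs.min()-12,0),max(ys.min()-12,0),min(xs.max()+12,640),min(ys.max()+12,480))
        crop=M[roi[1]:roi[3],roi[0]:roi[2]].astype(np.uint8)
        data.append((p,roi,cv2.resize(crop,None,fx=SC,fy=SC,interpolation=cv2.INTER_NEAREST)))
    yaw="caddy" in label
    def cost(v):
        q=[v[0]/100,v[1]/100,v[2]/10 if yaw else 0]; t=0
        for p,roi,M in data:
            m=mask(p,label,q,roi); t+=1-(m&M).sum()/max((m|M).sum(),1)
        return t/len(data)
    v0=np.array([q0[0]*100,q0[1]*100]+([q0[2]*10] if yaw else []))
    r=minimize(cost,v0,method="Nelder-Mead",options=dict(initial_simplex=np.vstack([v0]+[v0+.8*e for e in np.eye(len(v0))]),xatol=.005,fatol=1e-4))
    v=r.x; return np.array([v[0]/100,v[1]/100]+([v[2]/10] if yaw else [])),r.fun
E
cat > see.py <<'E'
from h import *
pt=manip.get_image("top"); ps=manip.get_image("side")
G={"salt_a":[(.5676,.1714),(.574,-.012)],"pepper_mill":[(.45,.074)],"oil_bottle":[(.704,.078)],"honey_jar":[(.457,-.097)],
"long_caddy":[(.524,-.323,.365)],"short_caddy":[(.523,.3245,-.35)]}
for l,gs in G.items():
    st=manip.silhouettes(l,pt); ss=manip.silhouettes(l,ps)
    for g in gs:
        V=[]
        for p,S in((pt,st),(ps,ss)):
            u=proj(p,[[g[0],g[1],.03]])[0]
            b=[(np.hypot(*(np.argwhere(d["pixels"]).mean(0)[::-1]-u)),i) for i,d in enumerate(S) if d["pixels"].any()]
            if b and min(b)[0]<25:
                M=S[min(b)[1]]["pixels"]; V.append((p,M))
        for k,v in [("each",[x]) for x in V]+[("both",V)]:
            if v: print(l,k,[np.round(z,4) for z in fit(l,v,g)])
        for n,(p,M) in enumerate(V):
            print("   colour",p["color"][M].mean(0).round(), np.argwhere(M).mean(0)[::-1].round())
im=[]
for g in G["salt_a"]:
    for p in(pt,ps):
        u,v=proj(p,[[*g,.04]])[0].astype(int); im.append(cv2.resize(p["color"][v-35:v+35,u-35:u+35,::-1],(200,200)))
cv2.imwrite("pics/crop0.png",np.hstack(im))
E
python3 see.py
```

```text
salt_a each [array([0.5661, 0.1722]), np.float64(0.0452)]
salt_a each [array([0.5675, 0.1722]), np.float64(0.0293)]
salt_a both [array([0.5669, 0.1726]), np.float64(0.0453)]
   colour [156. 150. 137.] [246. 238.]
   colour [178. 173. 155.] [295. 317.]
salt_a each [array([ 0.5708, -0.0111]), np.float64(0.1001)]
salt_a each [array([ 0.5714, -0.0107]), np.float64(0.0781)]
salt_a both [array([ 0.5713, -0.0109]), np.float64(0.0918)]
   colour [169. 162. 148.] [335. 233.]
   colour [178. 172. 153.] [325. 239.]
pepper_mill each [array([0.4489, 0.0742]), np.float64(0.0404)]
pepper_mill each [array([0.4492, 0.074 ]), np.float64(0.0701)]
pepper_mill both [array([0.4492, 0.0741]), np.float64(0.0559)]
   colour [78. 54. 42.] [295. 294.]
   colour [81. 49. 31.] [379. 281.]
oil_bottle each [array([0.7008, 0.077 ]), np.float64(0.0404)]
oil_bottle each [array([0.7018, 0.0786]), np.float64(0.054)]
oil_bottle both [array([0.7019, 0.0775]), np.float64(0.0553)]
   colour [72. 93. 65.] [291. 173.]
   colour [ 64. 108.  65.] [242. 252.]
honey_jar each [array([ 0.4531, -0.097 ]), np.float64(0.0719)]
honey_jar each [array([ 0.4536, -0.0964]), np.float64(0.0431)]
honey_jar both [array([ 0.4531, -0.0969]), np.float64(0.059)]
   colour [160. 156. 166.] [379. 289.]
   colour [139. 113.  90.] [395. 219.]
long_caddy each [array([ 0.5251, -0.3243,  0.3101]), np.float64(0.1614)]
long_caddy both [array([ 0.5251, -0.3243,  0.3101]), np.float64(0.1614)]
   colour [141.  88.  44.] [389. 153.]
short_caddy each [array([ 0.5203,  0.3247, -0.3234]), np.float64(0.0245)]
short_caddy each [array([ 0.5209,  0.3243, -0.3152]), np.float64(0.0268)]
short_caddy both [array([ 0.5206,  0.3246, -0.3205]), np.float64(0.0274)]
   colour [141.  93.  60.] [174. 263.]
   colour [161. 102.  53.] [291. 413.]
```

```bash
cat > see2.py <<'E'
from h import *
pt=manip.get_image("top")
# long caddy: colour mask in the top view
hsv=cv2.cvtColor(pt["color"],cv2.COLOR_RGB2HSV)
m=((hsv[...,1]>110)&(hsv[...,0]<20)).astype(np.uint8)
m[:, :440]=0; m[:185]=0; m[320:]=0; m[:,535:]=0
m=cv2.morphologyEx(m,cv2.MORPH_CLOSE,np.ones((5,5)))
n,lab,st,_=cv2.connectedComponentsWithStats(m); k=1+st[1:,4].argmax(); M=lab==k; print(st[k])
S=manip.silhouettes("long_caddy",pt); print([(d["confidence"],np.argwhere(d["pixels"]).mean(0)) for d in S])
q,f=fit("long_caddy",[(pt,M)],(.525,-.324,.34)); print(q,f)
ps=manip.get_image("side")
out=[]
for p in(pt,ps):
    im=p["color"][:,:,::-1].copy()
    for l,qq in (("long_caddy",q),("short_caddy",[.5206,.3246,-.3205]),("salt_a",[.5713,-.0109,0]),("salt_a",[.5669,.1726,0]),("honey_jar",[.4531,-.0969,0]),("oil_bottle",[.7019,.0775,0]),("pepper_mill",[.4492,.0741,0])):
        mm=cv2.resize(mask(p,l,qq,(0,0,640,480)),(640,480),interpolation=cv2.INTER_AREA)
        c,_=cv2.findContours(mm,cv2.RETR_EXTERNAL,cv2.CHAIN_APPROX_NONE); cv2.drawContours(im,c,-1,(255,255,0),1)
    u=proj(p,[[.54,0,0]])[0].astype(int)
    out.append(im)
cv2.imwrite("pics/ovt.png",cv2.resize(out[0][140:330,130:540],(800,371))); cv2.imwrite("pics/ovs.png",cv2.resize(out[1][110:480,200:460],(562,600)[0:2] if 0 else (422,600)))
E
python3 see2.py
```

```text
[ 443  189   92  127 5432]
[(0.58, array([254.58153034, 484.82761653]))]
[ 0.52333375 -0.32296218  0.32647971] 0.04070569791448164
```

View pics/crop0.png

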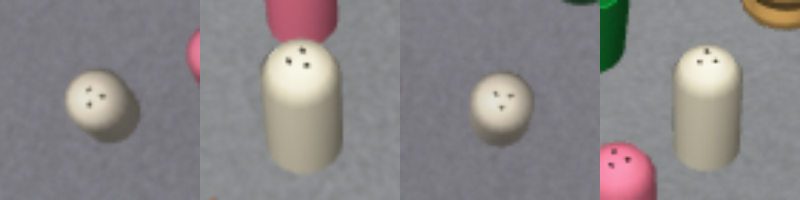

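View pics/ovt.png

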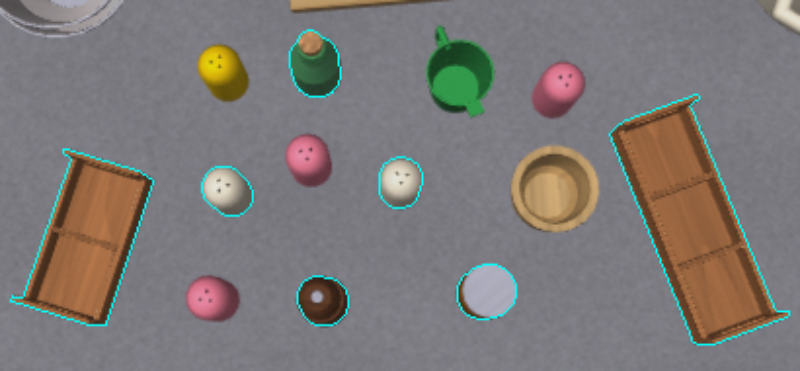

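View pics/ovs.png

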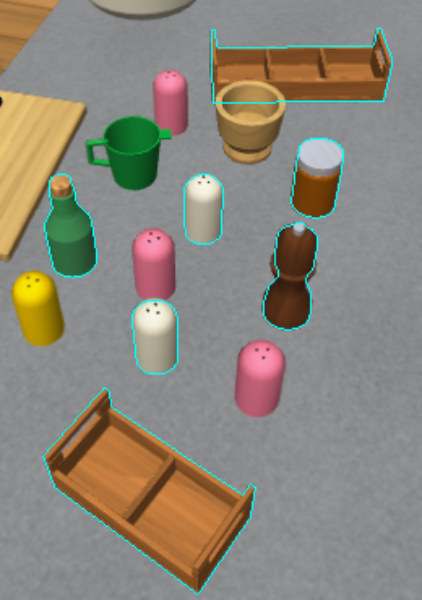

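Both crops show plain white shakers: top (246,237) and (335,234), side (295,317) and (325,239). The outlines match in both views. Now checking reachability for each pick and place.

```bash
cat > plan.py <<'E'
from h import *
LC=(.5235,-.323,.3255); SCD=(.5206,.3246,-.3205)
def comp(c,x): return np.array([c[0]+x*np.cos(c[2]),c[1]+x*np.sin(c[2])])
# name: pick xy, grasp height, place xy, yaw
J={"mill":((.4492,.0741),.1035,comp(LC,.08),LC[2]),
"oil":((.7015,.0777),.103,comp(LC,0),LC[2]),
"salt2":((.5712,-.0109),.053,comp(LC,-.08),LC[2]),
"salt1":((.5668,.1724),.053,comp(SCD,.04),SCD[2]),
"honey":((.4533,-.0967),.052,comp(SCD,-.04),SCD[2])}
E
python3 - <<'E'
from plan import *
print(manip.read_state()["clock"])
for n,(a,g,b,y) in J.items():
    for k in (0,np.pi):
        for w,xy,zz in(("pick",a,g-.019),("pickhi",a,.28),("place",b,g-.01),("placehi",b,.28)):
            q=manip.ik([*xy,zz],[np.pi,0,y+k]); print(n,round(y+k,2),w,None if q is None else np.round(q,2))
E
```

```text
1.8
mill 0.33 pick [-0.38  0.71  0.18  2.18 -0.44  0.28 -1.06]
mill 0.33 pickhi [-0.6   0.4   0.49  1.97 -0.25  0.84 -1.22]
mill 0.33 place [ 0.29  0.89  0.2   1.52 -0.22  0.75 -0.66]
mill 0.33 placehi [ 0.13  0.73  0.54  1.34 -0.39  1.17 -0.54]
mill 3.47 pick [-0.05  0.71 -0.34  2.17  0.66  0.36  0.95]
mill 3.47 pickhi [ 0.03  0.38 -0.41  1.94  0.2   0.86  1.4 ]
mill 3.47 place [ 0.7   0.94 -0.63  1.5   0.64  0.91  1.77]
mill 3.47 placehi [ 0.56  0.69 -0.34  1.31  0.23  1.17  2.1 ]
oil 0.33 pick [-0.31  0.96  0.28  1.4  -0.31  0.83 -1.18]
oil 0.33 pickhi [-0.38  0.78  0.47  1.2  -0.34  1.23 -1.16]
oil 0.33 place [ 0.4   0.82  0.14  1.7  -0.18  0.63 -0.6 ]
oil 0.33 placehi [ 0.1   0.69  0.72  1.52 -0.49  1.11 -0.31]
oil 3.47 pick [ 0.04  0.97 -0.47  1.38  0.49  0.91  1.35]
oil 3.47 pickhi [ 0.01  0.77 -0.42  1.17  0.3   1.26  1.5 ]
oil 3.47 place [ 0.82  0.89 -0.63  1.68  0.68  0.81  1.77]
oil 3.47 placehi [ 0.63  0.6  -0.27  1.49  0.17  1.07  2.22]
salt2 0.33 pick [-0.18  0.89  0.21  1.86 -0.4   0.43 -0.93]
salt2 0.33 pickhi [-0.33  0.56  0.45  1.65 -0.28  0.99 -1.03]
salt2 0.33 pla
[... 647 characters left out ...]
 0.38  0.51  0.52]
salt1 2.82 pickhi [-0.24  0.57 -0.23  1.57  0.14  1.03  0.74]
salt1 2.82 place [-0.47  0.92 -0.21  1.63  0.29  0.62  0.42]
salt1 2.82 placehi [-0.45  0.64 -0.25  1.41  0.17  1.11  0.52]
honey -0.32 pick [ 0.03  0.82  0.13  2.18 -0.59  0.17 -1.18]
honey -0.32 pickhi [-0.38  0.46  0.76  1.95 -0.41  0.88 -1.3 ]
honey -0.32 place [-0.93  0.93  0.45  1.81 -0.7   0.56 -1.93]
honey -0.32 placehi [-1.07  0.64  0.7   1.61 -0.46  1.06 -2.13]
honey 2.82 pick [ 0.33  0.83 -0.36  2.17  0.98  0.32  0.38]
honey 2.82 pickhi [ 0.21  0.37 -0.15  1.93  0.07  0.84  1.28]
honey 2.82 place [-0.58  0.87 -0.18  1.8   0.29  0.5   0.29]
honey 2.82 placehi [-0.54  0.56 -0.25  1.58  0.16  1.02  0.41]
```

```bash
cat >> plan.py <<'E'
HI=.27
def pick(n,k=0,F=20,first=True):
    a,g,b,y=J[n]; o=[np.pi,0,y+k]
    manip.move_to([*a,HI],o)
    manip.servo_line([*a,g-.019],rate=.14)
    manip.grasp(F); s=manip.read_state(); print(n,"width",s["gripper_width"],"t",s["clock"],s["eef_pos"].round(4))
    f0=s["force"][2]
    manip.servo_line([*a,HI],rate=.2); s=manip.read_state(); print("lifted width",s["gripper_width"],"dF",s["force"][2]-f0,"t",s["clock"])
def place(n,k=0):
    a,g,b,y=J[n]; o=[np.pi,0,y+k]; z=g-.019+.008
    manip.move_to([*b,HI],o)
    manip.servo_line([*b,z+.012],rate=.15); f0=manip.read_state()["force"][2]
    for dz in (.005,.003,.0015,.0005,-.0005,-.0015,-.0025):
        manip.servo_line([*b,z+dz],rate=.04); s=manip.read_state(); df=s["force"][2]-f0
        if df>1.2: break
    print(n,"down dz",dz,"df",round(df,2),s["eef_pos"].round(4))
    manip.open_gripper()
    manip.servo_line([*b,HI],rate=.25); print("t",manip.read_state()["clock"])
def shot(tag):
    for n in("top","side"):
        p=manip.get_image(n); im=p["color"][:,:,::-1]
        cv2.imwrite(f"pics/{tag}_{n}.png",im)
E
python3 - <<'E'
from plan import *
manip.servo_line([.216,.586,HI],rate=.2)
pick("mill"); shot("p1")
E
```

```text
mill width 0.03976119439143997 t 6.5917 [0.4493 0.0739 0.0845]
lifted width 0.03946668940418357 dF -2.1103876652419906 t 7.6667
```

View pics/p1_side.png

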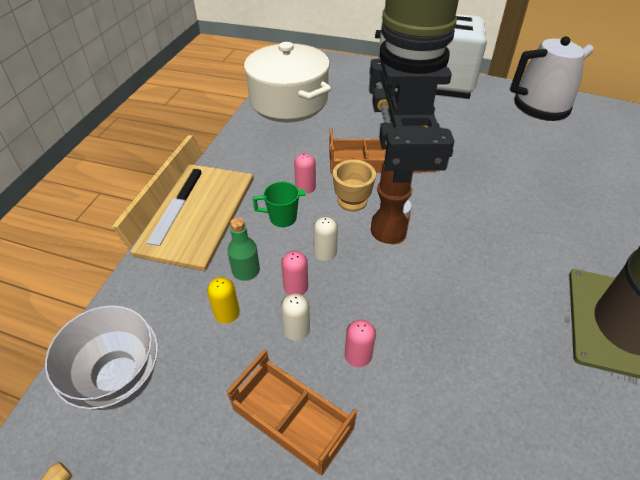

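The mill hangs upright at (390,215) and nothing else has moved. Placing it in the +80 compartment next.

Run:
```python
from plan import *
place("mill"); pick("oil"); shot("p2")
```

```text
mill down dz -0.0005 df 4.29 [ 0.5994 -0.2978  0.0926]
t 13.525
oil width 0.022987905332442132 t 17.45 [0.7015 0.0775 0.084 ]
lifted width 0.023304796705448313 dF -2.984948615916898 t 18.5333
```

View pics/p2_side.png

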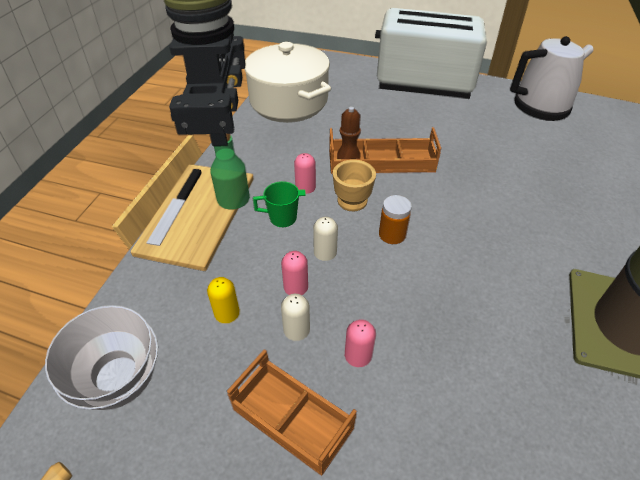

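Run:
```python
import cv2
a=cv2.imread("pics/p2_side.png")[60:230,140:300];b=cv2.imread("pics/p2_top.png")[100:270,230:390]
cv2.imwrite("pics/p2c.png",cv2.resize(cv2.hconcat([a,b]),(800,425),interpolation=cv2.INTER_CUBIC))
```

```text
(no output)
```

View pics/p2c.png

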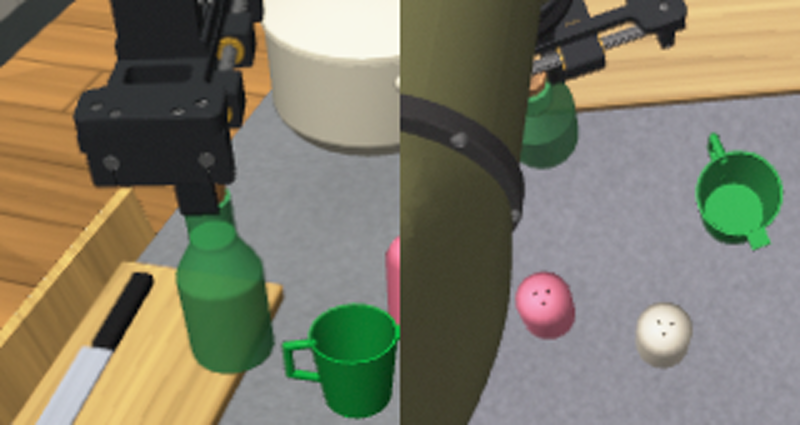

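Run:
```python
from plan import *
print(manip.read_state()["eef_pos"])
for n in("side","top"):
    p=manip.get_image(n); print(n,[(d["at"],d["confidence"]) for d in manip.tip_of("oil_bottle",p)])
p=manip.get_image("wrist"); cv2.imwrite("pics/w2.png",p["color"][:,:,::-1])
```

```text
[0.70052626 0.07783306 0.26825709]
side [([0.7021, 0.072, 0.1792], 0.81)]
top [([0.7039, 0.0822, 0.1835], 0.68)]
```

View pics/w2.png

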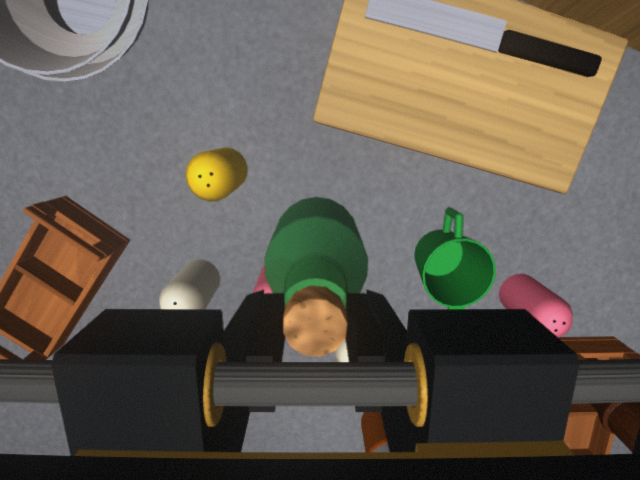

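Held upright and centred between the jaws (wrist (315,320)), and its origin agrees with the TCP to 3 mm. Carrying on with the oil, then the salt.

Run:
```python
from plan import *
place("oil"); pick("salt2"); shot("p3")
```

```text
oil down dz -0.0005 df 2.57 [ 0.5237 -0.3233  0.0918]
t 24.9833
salt2 width 0.043907212502997395 t 28.7583 [ 0.5713 -0.011   0.034 ]
lifted width 0.0438361825508946 dF -1.9037481921809634 t 30.0917
```

View pics/p3_side.png

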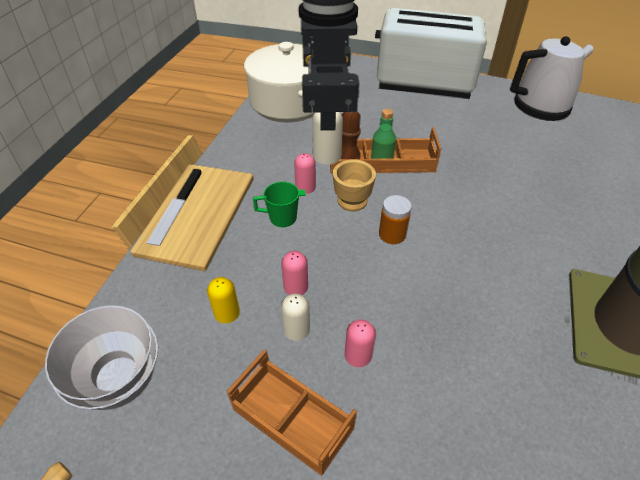

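Mill at (350,135) and oil at (384,137) stand upright in their compartments, and a white shaker is in the gripper. Next: place it, then take the second white shaker for breakfast.

Run:
```python
from plan import *
place("salt2"); pick("salt1",np.pi); shot("p4")
```

```text
salt2 down dz -0.0005 df 3.46 [ 0.4479 -0.3489  0.0419]
t 36.3083
salt1 width 0.04366709027069451 t 40.825 [0.5668 0.1722 0.034 ]
lifted width 0.04397678045836815 dF -1.2124350275748148 t 42.1583
```

View pics/p4_side.png

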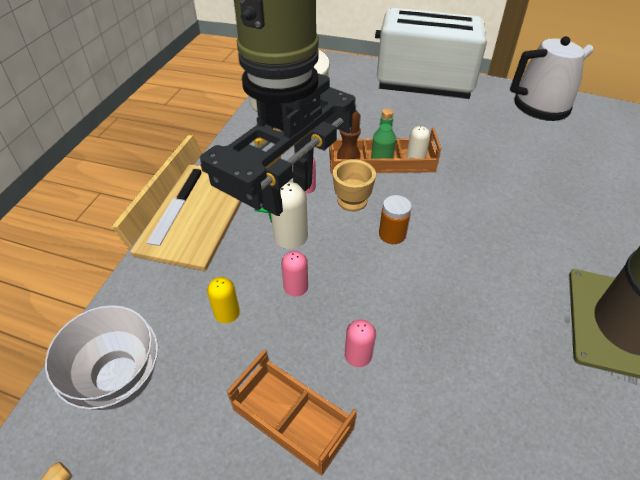

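The long caddy is complete: mill, oil, and white salt at (418,142). The second white shaker is in hand.

Run:
```python
from plan import *
place("salt1",np.pi); pick("honey",np.pi,25); shot("p5")
```

```text
salt1 down dz -0.0005 df 3.24 [0.5588 0.312  0.042 ]
t 47.6417
honey width 0.0529800043373735 t 51.6583 [ 0.4534 -0.0967  0.0331]
lifted width 0.053497091213977374 dF -4.66347706974334 t 52.9917
```

View pics/p5_side.png

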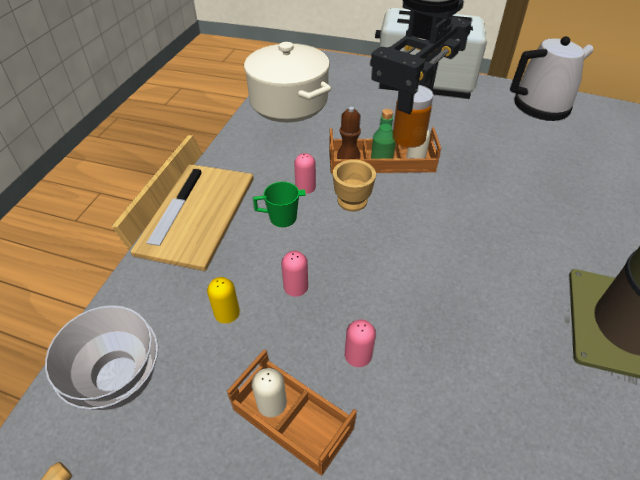

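White salt stands in the short caddy at (269,392), and the honey is held.

Run:
```python
from plan import *
place("honey",np.pi)
manip.move_to([.3,.45,.3],[np.pi,0,2.82])
shot("p6")
for n in("top","side"):
    p=manip.get_image(n)
    for l in ["salt_a","pepper_mill","oil_bottle","honey_jar","measuring_cup","mortar"]:
        for d in manip.tip_of(l,p):
            if d["confidence"]>.4: print(n,l,np.round(d["at"],3),d["confidence"])
s=manip.read_state(); print(s["clock"],s["force"])
```

```text
honey down dz -0.0005 df 5.58 [0.4828 0.3373 0.0411]
t 59.35
top salt_a [0.599 0.087 0.001] 0.95
top salt_a [ 0.671 -0.181 -0.002] 0.94
top salt_a [0.559 0.31  0.006] 0.89
top salt_a [ 0.697  0.171 -0.   ] 0.86
top salt_a [0.456 0.189 0.002] 0.71
top salt_a [ 0.448 -0.35   0.01 ] 0.65
top pepper_mill [ 0.598 -0.299  0.011] 0.63
top oil_bottle [ 0.525 -0.318  0.006] 0.55
top honey_jar [0.483 0.338 0.006] 0.6
top measuring_cup [ 0.682 -0.076  0.002] 0.82
top mortar [ 0.561 -0.17   0.002] 0.89
side salt_a [ 0.663 -0.186  0.   ] 0.95
side salt_a [ 0.598  0.085 -0.   ] 0.93
side salt_a [0.56  0.31  0.005] 0.86
side salt_a [ 0.695  0.171 -0.001] 0.85
side salt_a [0.457 0.182 0.004] 0.8
side salt_a [ 0.447 -0.349  0.007] 0.74
side pepper_mill [ 0.597 -0.295  0.01 ] 0.86
side oil_bottle [ 0.527 -0.322  0.004] 0.93
side honey_jar [0.485 0.339 0.009] 0.61
side measuring_cup [ 0.686 -0.078 -0.003] 0.69
side mortar [ 0.561 -0.166 -0.002] 0.88
61.025 [ 0.18610114 -1.04844392 -0.10672314]
```

View pics/p6_side.png

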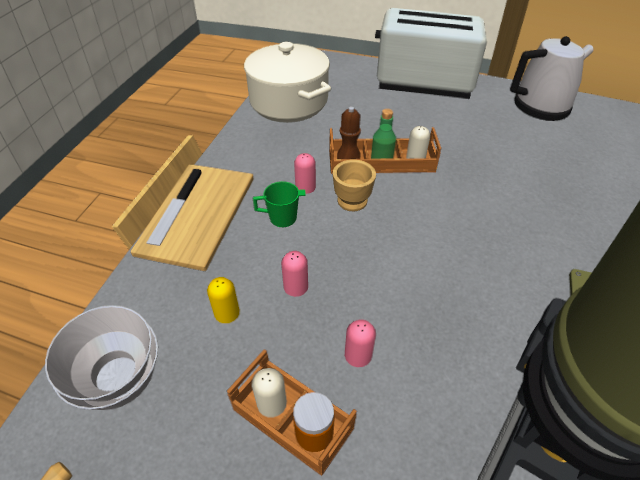

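View pics/p6_top.png

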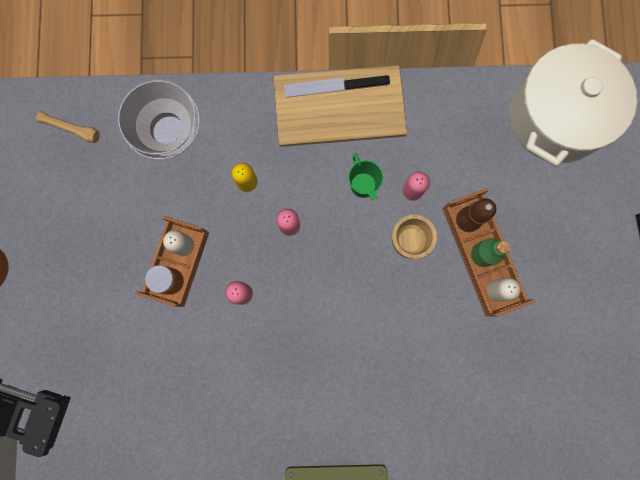

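Every item stands in its own compartment. In the top picture these are mill (482,210), oil (490,251), salt (505,290), salt (175,241) and honey (160,279). The measuring cup (365,179) and mortar (414,236) are where they were. Handing in.

```bash
python3 -c "
from bench import manip
print(manip.close_job())"
```

```text
the job is handed in; nothing more can be done
None
```

Both caddies are made up, and I handed the job in with about 61 s on the clock. The long caddy holds the pepper mill, the oil bottle and one white salt shaker. The short caddy holds the other white salt shaker and the honey jar. I lowered each item until the wrist force showed contact (2.6–5.6 N), then released it.

- **Final position:** the last top and side pictures show all five upright, one to a compartment. The networks put each within about 5 mm of its compartment centre, at floor height.
- **Left alone:** the measuring cup and mortar read within about 5 mm of where they started, which is the networks' error. The pink and yellow look-alikes were not touched.
- **Checks that disagreed:**
  - The gripper read 23 mm on the oil bottle's 28 mm neck. The wrist picture showed it centred and upright, so I carried on.
  - The top-view network missed the long caddy at first. I fitted its pose from a colour mask instead, and the outline matched both views.

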